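Check the hood interlock switch of the capsule mixer

TASK

Check the hood interlock of the capsule mixer: slide its clear hood fully back, then with a fingertip push the roller arm of the switch on the deck gently toward the front of the mixer just until it clicks, without forcing it against its stop. Let it spring right back, then slide the hood fully shut so that the hood itself holds the switch in. Leave the things around the mixer where they are.

Things in the scene. Friction and masses are not known exactly. Their poses are not given: they have to be found in the camera images.
- mixer: Capsule mixer, white, 240 (x) x 160 (y) x 137 mm tall without the grip, fixed to the top. Origin: centre of its underside; x to its rear, y to its left, z up. Sloping control panel in front, ending in a wall whose rear face is at x=-66 mm and top at z=137. Behind it the flat deck, z=70, with the switch (left) and a capsule fork (right: x -20 to -10, y -56 to -4, up to z=110).
- hood_slide (a joint): Clear hood (roof and sides, open at the front) sliding along the mixer's x. Metres from shut: 0 shut, 0.092 fully back; shut, it spans x -66 to +32 mm. Found part open. Stiff: about 9 N to move it, some 7 N more over the last 35 mm of closing, where a sprung striker under its roof pushes the roller forward. Stays where it is left.
- hood_grip (a point): Middle of the grey grip bar on the hood's roof: 12 mm thick (mixer x) x 60 mm wide (y) x 21 mm high, its top 160 mm above the work surface. It moves with the hood; at hood_slide = 0 it is at (-17, 0, 149.5) mm in the mixer's frame. Pinch it or push it along x.
- lever: Steel roller arm of the interlock switch on the deck. Origin: its pivot, at (-35, 30, 84) mm in the mixer's frame, axis along y. The arm rises 36 mm to its roller and at rest leans 0.4 rad to the rear. It is pushed to the front (-x); a light spring, 2 to 6 N at the roller, returns it. Thin metal: 10 N at the roller bends it.
- roller_centre (a point): Centre of the black roller, 16 mm across, 8 mm wide (along y), at the end of the arm; at rest at (-21, 25.5, 117) mm in the mixer's frame. With the hood fully back there are 38 mm clear between the roller and the hood's edge behind it, and nothing higher than z=100 mm on the deck there.
- lever_swing (a joint): Angle of the roller arm (rad) forward from rest: 0 at rest. Where it clicks is set by a hidden screw and differs from switch to switch: between 0.35 and 0.85. At the click the force on the roller falls by about 2 N (from 4 to 6 N) at once; about 0.13 rad (5 mm at the roller) later the arm meets its stop and the force climbs steeply.
- trip_pointer (a joint): Small metal pointer standing out of the slot in the switch's top, 20 mm left of the arm: it snaps over with the click. 0 untripped (leans to the rear), 0.7 tripped (leans to the front), nothing between. It snaps back when the arm has returned about 0.3 rad.
- bottle_amber: Small amber bottle with a black cap, 36 mm across, 78 mm tall, a bystander. Origin: centre of its underside.
- carton_bond: Upright carton, 32x46x88 mm, a bystander. Origin: centre of its underside.
- bottle_clear: Small clear bottle with a cap, 30 mm across, 66 mm tall, a bystander. Origin: centre of its underside.
- carton_strips: Flat carton, 58x96x21 mm, a bystander. Origin: centre of its underside.

How it is judged:
On the way, in this order (a step that is already met when the one before it is completed fails the run):
1. the hood is fully back and the switch untripped (value of joint hood_slide above 0.082 m and value of joint trip_pointer below 0.15 rad), for 0.1 s.
2. with the hood back, a finger pushes the roller arm until the switch clicks over (value of joint hood_slide above 0.075 m and value of joint trip_pointer above 0.5 rad and contact force between the fingers and lever above 0.3 N), for 0.1 s.
3. let go, the arm springs right back and the switch resets, the hood still back (value of joint hood_slide above 0.075 m and value of joint trip_pointer below 0.15 rad and value of joint lever_swing below 0.06 rad), for 0.1 s.
At the end, for the whole second after the job is handed in: The hood is shut to within 5 mm and holds the switch tripped (pointer over), and no bystander has moved more than 20 mm (value of joint hood_slide below 0.005 m and value of joint trip_pointer above 0.5 rad and distance of each of bottle_amber, carton_bond, bottle_clear, carton_strips from where it was at the start of the episode below 0.02 m); the robot touches nothing.
It fails at once if the roller arm is forced: more than 10 N on it from the hand (contact force between any of the fingers, the arm and lever above 10 N).
It fails at once if a bystander is knocked away by more than 40 mm or over (distance of any of bottle_amber, carton_bond, bottle_clear, carton_strips from where it was at the start of the episode above 0.04 m or angle between any of bottle_amber, carton_bond, bottle_clear's own z axis and vertical above 0.6 rad).
It also fails if it takes over 61 s, if anything falls off the work surface, if the arm or the gripper's body presses on something with over 40 N, if the wrist force passes 120 N, or if a joint passes its speed limit or range.

ROBOT

A 6-joint arm with a two-finger parallel gripper is mounted at the origin on a cart in front of the work surface, level with it; the furniture and walls round the work are solid. World frame = base frame: x ahead of the robot, y to its left, z up, the work surface at z = 0. Lengths are in m, angles in rad, forces in N, time in s.
With the tool pointing down it reaches from about 0.3 to 0.775 m from the base axis. Payload 14.6 kg.
Tool frame: the origin (TCP) lies at the very end of the fingers, on their centre line; the grasp point (between the pads) lies 19 mm behind it; z points along the fingers, y is the line along which they close (so a half turn about z gives the same grasp; the last joint's range is limited). The gripper opens to 85 mm and grips with 20 to 120 N. Pads are 22 mm wide; open, the fingers measure 114 mm over their backs; the gripper's body (76 mm by 85 mm) begins 54 mm behind the grasp point. The pads swing forward as they close: fully open they stand 13 mm farther back than shut.
Start: joints at [1.049, 0.3, 1.521, -0, 1.321, -0.067], TCP at [0.242, 0.494, 0.231] pointing down, gripper open.
Joint ranges: [-3.03, 3.03], [-0.79, 2.21], [0.23, 2.52], [-1.04, 4.18], [0, 3.07], [-2.55, 2.55]. Speed limits (rad/s): [2.22, 2.22, 2.57, 3.14, 3.14, 3.14].

INTERFACE

Orientations are given as a rotation vector (axis times angle).
In Python, from bench import env gives the robot as it stands.
- The arm moves only by the shell command python3 -m inch 'ROWS' [FORCE]. ROWS is JSON, a list of rows, each a list of 7 numbers: the opening in per cent of the stroke, from 0 (shut) to 100 (fully open), then the shift along the tool's x, y, z in mm, then the turn, a rotation vector about the tool's x, y, z in degrees. In form: [[jaw, dx, dy, dz, ax, ay, az], ...]. A call has 1 to 10 rows; each row is the pose to reach, as a shift and turn from the pose commanded when the call began, along the tool's axes at that moment; what a row does not reach only later rows make up. A row lasts 1/8 s, in which the tool goes at most 62.5 mm and 10.7 degrees, less where a joint would pass 70% of its speed; a pose out of reach is approached as far as the arm can. A call with a gripper value outside its range is refused whole. The fingers move at their own pace and stop on an object; FORCE is the grip in N (left out, the last holds). Time passes only in rows, so rows that repeat a pose let the fingers close. It gives the time, the measured TCP pose, the force, the opening and the grip force at its end, in the units of the state.
- env.state(): the state, without advancing time (a new reading comes with each control period).
- env.snapshot(name): name is "scene" or "top"; returns (picture, depth): 480x640x3 uint8, red, green, blue; 480x640 float32, m along the optical axis (not along the pixel's ray), 0 where there is no reading.
- env.get_calibration(name): a dict with "fx", "fy", "cx", "cy" (pixels), "dist_coeffs" ([k1, k2, p1, p2, k3] as OpenCV has them; the pictures are not rectified), "rvec" (rotation vector, rad) and "tvec" (3), from world to camera coordinates, as OpenCV has them. Camera axes: x right, y down, z forward; pixel columns grow to the right and rows downward; lengths in m; the calibration is good to about 2 mm. A picture is of the moment at which its call begins. get_calibration takes no time and is no camera call.
- env.hand_in(): hands the job in; it is judged then, once.
Trained networks look in the newest picture that a camera, given by its name, has taken for a name from the list of things; names that differ only in an ending like _2 or _b are one class to them, and where a whole thing is asked for, a point or a joint stands for the part that bears it (a point fixed in the world has none). Each returns a list of dicts, best first, with "conf" (0 to 1); they miss things now and then, are a little off and sometimes report something else, mostly with a low value. They report only what shows in the picture. A call takes as long as a camera call.
- env.silhouettes(camera, target): "region" (480x640 bool, what is visible of it) and "point" ([row, column] in pixels, amid what is visible of it).
The state is a dict: "clock": time; "joint_positions": joint angles; "qd": joint speeds; "joint_torque": joint torques, N m; "tool_pos": TCP position; "eef_rot": TCP orientation; "contact_force": force on the tool from outside, world axes, zero at the start; "wrist_torque": the same for the moment, N m; "finger_gap": opening from 0.0 (shut) to 1.0 (fully open); "grip_force": force on a finger pad.
Only numpy, scipy, OpenCV 4.12 (cv2) and the standard library are available. Lean on these libraries where they do the work, as an engineer would, in place of code of your own. Each camera call takes 0.05 s, during which the arm holds its last target. There are 200 camera calls.

## Working session

There is one attempt and no reset: what is moved stays moved. The work goes in short steps, Python scripts to look and compute and a shell command to move; the robot and the scene stay as the last step left them, time stands still between calls to the robot, and variables do not carry over. Pictures are saved under pics/ and viewed, at most 10 in all, crops included, and the job is handed in when it is done.

```bash
mkdir -p pics; ls; cat > h.py <<'E'
import numpy as np, cv2
from bench import env
def cal(c):
    k=env.get_calibration(c); K=np.array([[k['fx'],0,k['cx']],[0,k['fy'],k['cy']],[0,0,1.]])
    return K,np.array(k['dist_coeffs'],float),cv2.Rodrigues(np.array(k['rvec'],float))[0],np.array(k['tvec'],float)
def px2w(c,uv,z):  # uv (N,2), depth (N)
    K,d,R,t=cal(c); p=cv2.undistortPoints(np.array(uv,float).reshape(-1,1,2),K,d).reshape(-1,2)
    P=np.c_[p,np.ones(len(p))]*np.array(z).reshape(-1,1); return (P-t)@R
def proj(c,P):
    K,d,R,t=cal(c); return cv2.projectPoints(np.array(P,float).reshape(-1,1,3),cv2.Rodrigues(R)[0],t,K,d)[0].reshape(-1,2)
def cloud(c,mask,dep):
    v,u=np.nonzero(mask&(dep>0)); return px2w(c,np.c_[u,v],dep[v,u])
def save(n,im): cv2.imwrite(n,im[...,::-1])
E
python3 - <<'E'
from h import *
for c in ('scene','top'):
    im,d=env.snapshot(c); save(f'pics/{c}0.png',im); np.save(f'{c}0.npy',d)
    for n in ['mixer','hood_grip','lever','roller_centre','bottle_amber','carton_bond','bottle_clear','carton_strips']:
        for s in env.silhouettes(c,n)[:2]:
            P=cloud(c,s['region'],d); 
            print(c,n,round(s['conf'],2),np.round(s['point']),len(P),np.round(np.median(P,0),3) if len(P) else '', np.round(P.min(0),3) if len(P) else '',np.round(P.max(0),3) if len(P) else '')
            if n in('mixer','hood_grip') and s['conf']>.5: np.save(f'{c}_{n}.npy',P)
s=env.state();print(s['clock'],s['tool_pos'],s['eef_rot'])
E
```

```text
pics
scene mixer 0.55 [287. 314.] 14244 [0.481 0.056 0.096] [ 0.371 -0.007 -0.003] [0.731 0.28  0.163]
scene hood_grip 0.78 [249. 344.] 4355 [0.536 0.059 0.137] [ 0.482  0.005 -0.001] [0.727 0.267 0.163]
scene hood_grip 0.66 [258. 296.] 136 [0.478 0.115 0.11 ] [0.468 0.106 0.066] [0.513 0.154 0.127]
scene lever 0.64 [263. 299.] 117 [0.478 0.115 0.111] [0.468 0.106 0.068] [0.508 0.141 0.127]
scene lever 0.21 [248. 343.] 4290 [0.536 0.058 0.137] [0.484 0.005 0.001] [0.718 0.259 0.163]
scene bottle_amber 0.57 [217. 261.] 547 [0.563 0.312 0.042] [ 0.552  0.3   -0.214] [0.792 0.561 0.082]
scene carton_bond 0.69 [243. 214.] 1132 [0.435 0.302 0.06 ] [ 0.423  0.288 -0.001] [0.472 0.338 0.092]
scene carton_bond 0.44 [257. 299.] 124 [0.479 0.115 0.113] [0.468 0.106 0.066] [0.508 0.141 0.127]
scene bottle_clear 0.94 [358. 386.] 557 [ 0.46  -0.094  0.042] [ 0.451 -0.106 -0.003] [ 0.512 -0.069  0.068]
scene carton_strips 0.61 [335. 418.] 1865 [ 0.554 -0.097  0.021] [ 0.525 -0.144 -0.081] [ 0.628 -0.041  0.026]
top mixer 0.6 [248. 330.] 12658 [0.494 0.085 0.123] [ 0.373 -0.011 -0.004] [0.648 0.179
[... 407 characters left out ...]
oller_centre 0.64 [252. 313.] 103 [0.482 0.114 0.119] [0.466 0.106 0.066] [0.501 0.121 0.127]
top bottle_amber 0.86 [208. 199.] 405 [0.566 0.314 0.056] [ 0.554  0.301 -0.001] [0.592 0.337 0.082]
top carton_bond 0.57 [279. 201.] 722 [0.443 0.308 0.087] [ 0.426  0.289 -0.003] [0.474 0.339 0.093]
top bottle_clear 0.5 [267. 421.] 321 [ 0.466 -0.084  0.046] [ 0.454 -0.105 -0.002] [ 0.489 -0.073  0.07 ]
top bottle_clear 0.29 [214. 334.] 5049 [0.542 0.08  0.138] [ 0.49  -0.     0.065] [0.609 0.154 0.165]
top carton_strips 0.94 [218. 422.] 1676 [ 0.562 -0.09   0.021] [ 0.528 -0.322 -0.717] [ 0.763 -0.041  0.028]
0.9 [0.24159013 0.49408344 0.23128616] [-7.08248572e-01 -3.06069004e+00  2.03061017e-05]
```

View pics/scene0.png

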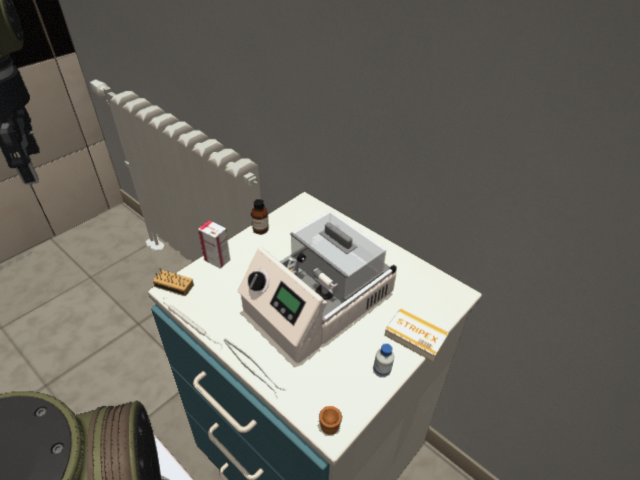

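View pics/top0.png

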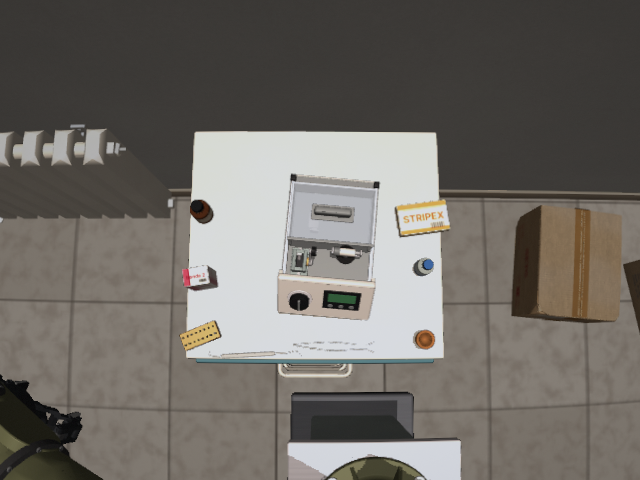

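```bash
python3 - <<'E'
from h import *
d=np.load('top0.npy'); P=cloud('top',np.ones_like(d,bool),d)
P=P[(abs(P[:,0]-.5)<.18)&(abs(P[:,1]-.08)<.14)&(P[:,2]>.03)]
h=np.histogram(P[:,2],np.arange(.03,.18,.004)); print([(round(b,3),n) for n,b in zip(*h)])
for lo,hi in((.03,.2),(.13,.142),(.154,.17),(.066,.076)):
    Q=P[(P[:,2]>lo)&(P[:,2]<hi)]; r=cv2.minAreaRect((Q[:,:2]*1000).astype(np.float32)); print(lo,len(Q),r,np.median(Q,0))
for c in('scene','top'):
    Q=np.load(f'{c}_mixer.npy');Q=Q[Q[:,2]>.155];print(len(Q),Q.min(0),Q.max(0),cv2.minAreaRect((Q[:,:2]*1000).astype(np.float32)))
E
```

```text
[(np.float64(0.03), np.int64(0)), (np.float64(0.034), np.int64(0)), (np.float64(0.038), np.int64(0)), (np.float64(0.042), np.int64(0)), (np.float64(0.046), np.int64(2)), (np.float64(0.05), np.int64(2)), (np.float64(0.054), np.int64(18)), (np.float64(0.058), np.int64(91)), (np.float64(0.062), np.int64(336)), (np.float64(0.066), np.int64(1814)), (np.float64(0.07), np.int64(827)), (np.float64(0.074), np.int64(469)), (np.float64(0.078), np.int64(309)), (np.float64(0.082), np.int64(163)), (np.float64(0.086), np.int64(143)), (np.float64(0.09), np.int64(183)), (np.float64(0.094), np.int64(312)), (np.float64(0.098), np.int64(203)), (np.float64(0.102), np.int64(211)), (np.float64(0.106), np.int64(324)), (np.float64(0.11), np.int64(247)), (np.float64(0.114), np.int64(280)), (np.float64(0.118), np.int64(326)), (np.float64(0.122), np.int64(277)), (np.float64(0.126), np.int64(193)), (np.float64(0.13), np.int64(316)), (np.float64(0.134), np.int64(3207)), (np.float64(0.138), np.int64(2028)), (np.float64(0.142), np.int64(89)), (np.float64(0.146), np.int64(17)), (np.float64(0.15), np.int64(14)), (np.
[... 442 characters left out ...]
, 85.18130493164062) [0.53151008 0.08287216 0.13738133]
0.154 279 ((545.2083129882812, 80.33443450927734), (58.999786376953125, 12.837637901306152), 84.84111785888672) [0.54420122 0.08049734 0.15981672]
0.066 2880 ((502.3319091796875, 83.92662048339844), (160.01651000976562, 247.78932189941406), 84.54904174804688) [0.47264616 0.08124462 0.06916734]
195 [0.53562715 0.05016752 0.15509982] [0.55092788 0.11078899 0.16343987] ((543.7459716796875, 80.22894287109375), (60.78618240356445, 14.119105339050293), 84.10636138916016)
272 [0.53729451 0.05141406 0.15500751] [0.55282202 0.10947468 0.16452333] ((545.3637084960938, 80.4715576171875), (58.698692321777344, 12.552738189697266), 84.84111785888672)
```

The scene view shows the mixer with the hood part open, its grip at about (340,236) and the roller at about (298,262). In the top view the grip is at (333,212), the roller at (313,252), and the bystanders are well away to the sides. The mixer's yaw is about -5.2°, its origin about (0.503, 0.084), and the hood slide about 59 mm.

```bash
cat >> h.py <<'E'
from scipy.spatial.transform import Rotation as Ro
O=np.array([.5033,.0842,0]); YAW=-.0905; RM=Ro.from_euler('z',YAW)
def to(mx,my,mz):
    s=env.state(); R=Ro.from_rotvec(s['eef_rot']); T=RM*Ro.from_matrix(np.diag([-1.,1,-1]))
    p=O+RM.apply(np.array([mx,my,mz])/1000)
    print('shift mm',np.round(R.inv().apply(p-s['tool_pos'])*1000,1),'turn deg',np.round(np.degrees((R.inv()*T).as_rotvec()),1))
def where():
    s=env.state(); print(round(s['clock'],2),'mixer mm',np.round(RM.inv().apply(s['tool_pos']-O)*1000,1),'F mixer',np.round(RM.inv().apply(s['contact_force']),1),'gap',s['finger_gap'])
E
python3 -c "
from h import *
to(5,0,220);to(5,0,146)"
```

```text
shift mm [-419.8 -251.5   11.3] turn deg [ -0.   -0.  -20.9]
shift mm [-419.8 -251.5   85.3] turn deg [ -0.   -0.  -20.9]
```

```bash
python3 -m inch '[[0,-50,-30,0,0,0,-5],[0,-100,-60,0,0,0,-10],[0,-150,-90,0,0,0,-15],[0,-200,-120,0,0,0,-20.9],[0,-250,-150,0,0,0,-20.9],[0,-300,-180,0,0,0,-20.9],[0,-350,-210,0,0,0,-20.9],[0,-400,-240,0,0,0,-20.9],[0,-419.8,-251.5,0,0,0,-20.9],[0,-419.8,-251.5,0,0,0,-20.9]]' 60; python3 -c "
from h import *
where();to(5,0,146)"
```

```text
clock: 2.15
tool_pos: [0.5087, 0.0826, 0.231]
eef_rot: [-0.145, -3.138, 0.0]
contact_force: [-0.7, 0.5, -0.5]
finger_gap: -0.003
grip_force: 0.0
2.15 mixer mm [  5.5  -1.1 231. ] F mixer [-0.7  0.5 -0.5] gap -0.002916384934901159
shift mm [ 0.5  1.1 85. ] turn deg [-0.  -0.  -0.1]
```

```bash
python3 -m inch '[[0,0,1,30,0,0,0],[0,0,1,60,0,0,0],[0,0,1,84,0,0,0],[0,0,1,84,0,0,0],[0,-5,1,84,0,0,0],[0,-10,1,84,0,0,0],[0,-15,1,84,0,0,0],[0,-20,1,84,0,0,0],[0,-25,1,84,0,0,0],[0,-30,1,84,0,0,0]]'; python3 -c "
from h import *
where()"
```

```text
clock: 3.4
tool_pos: [0.5379, 0.0821, 0.1475]
eef_rot: [-0.141, -3.137, -0.0]
contact_force: [-9.8, 1.1, 6.7]
finger_gap: 0.002
grip_force: 4.6
3.4 mixer mm [ 34.6   1.  147.5] F mixer [-9.8  0.2  6.7] gap 0.0018191643563042854
```

```bash
python3 -m inch '[[0,-4,0,0,0,0,0],[0,-8,0,0,0,0,0],[0,-12,0,0,0,0,0],[0,-14,0,0,0,0,0]]'; python3 -c "
from h import *
where()"
```

```text
clock: 3.9
tool_pos: [0.5518, 0.0808, 0.1475]
eef_rot: [-0.141, -3.137, -0.0]
contact_force: [-8.0, 0.0, 7.1]
finger_gap: 0.001
grip_force: 4.5
3.9 mixer mm [ 48.6   1.  147.5] F mixer [-7.9 -0.7  7.1] gap 0.0010097886660111433
```

```bash
python3 -m inch '[[0,-3,0,0,0,0,0],[0,-6,0,0,0,0,0],[0,-8,0,0,0,0,0]]'; python3 -c "
from h import *
where()"
```

```text
clock: 4.28
tool_pos: [0.5597, 0.0802, 0.1475]
eef_rot: [-0.141, -3.137, -0.0]
contact_force: [-9.9, 0.3, 6.5]
finger_gap: -0.003
grip_force: 4.5
4.28 mixer mm [ 56.5   1.1 147.5] F mixer [-9.9 -0.6  6.5] gap -0.0027364146132811493
```

```bash
python3 -m inch '[[0,-1,0,0,0,0,0],[0,-2,0,0,0,0,0]]'; python3 -c "
from h import *
where()"
```

```text
clock: 4.53
tool_pos: [0.5608, 0.0801, 0.1475]
eef_rot: [-0.141, -3.134, 0.0]
contact_force: [-22.0, 1.5, 13.0]
finger_gap: 0.001
grip_force: 10.9
4.53 mixer mm [ 57.6   1.1 147.5] F mixer [-22.1  -0.5  13. ] gap 0.0012872841174236924
```

```bash
python3 -m inch '[[0,-1,0,0,0,0,0],[0,-2,0,0,0,0,0]]'; python3 -c "
from h import *
where()"
```

```text
clock: 4.78
tool_pos: [0.561, 0.08, 0.1474]
eef_rot: [-0.14, -3.129, 0.001]
contact_force: [-39.2, 0.4, 23.5]
finger_gap: 0.0
grip_force: 19.9
4.78 mixer mm [ 57.8   1.1 147.4] F mixer [-39.   -3.1  23.5] gap 0.0004286112292371745
```

```bash
python3 -m inch '[[0,8,0,0,0,0,0],[0,15,0,0,0,0,0],[0,15,0,-25,0,0,0],[0,15,0,-50,0,0,0],[0,15,0,-50,0,0,0]]'; python3 -c "
from h import *
where();to(6,25.5,195);to(6,25.5,110)
im,d=env.snapshot('scene'); save('pics/s1.png',cv2.resize(im[190:350,220:420],None,fx=4,fy=4)[:600])
P=cloud('scene',np.ones_like(d,bool),d);P=RM.inv().apply(P-O)*1000
Q=P[(abs(P[:,1])<35)&(P[:,2]>154)&(P[:,2]<164)&(P[:,0]>50)&(P[:,0]<100)];print(len(Q),np.median(Q,0),Q.min(0),Q.max(0))
"
```

```text
clock: 5.4
tool_pos: [0.5499, 0.0811, 0.1989]
eef_rot: [0.141, 3.135, 0.001]
contact_force: [-0.7, 0.9, -0.6]
finger_gap: -0.003
grip_force: 0.0
5.4 mixer mm [ 46.7   1.1 198.9] F mixer [-0.7  0.9 -0.6] gap -0.003155508021030303
shift mm [40.7 24.4  3.8] turn deg [0.  0.2 0. ]
shift mm [41.  24.4 88.8] turn deg [0.  0.2 0. ]
195 [ 71.10299303  -3.89894466 159.35676416] [ 65.86225308 -30.19675952 154.07605187] [ 79.81375426  28.47139715 162.37893014]
```

View pics/s1.png

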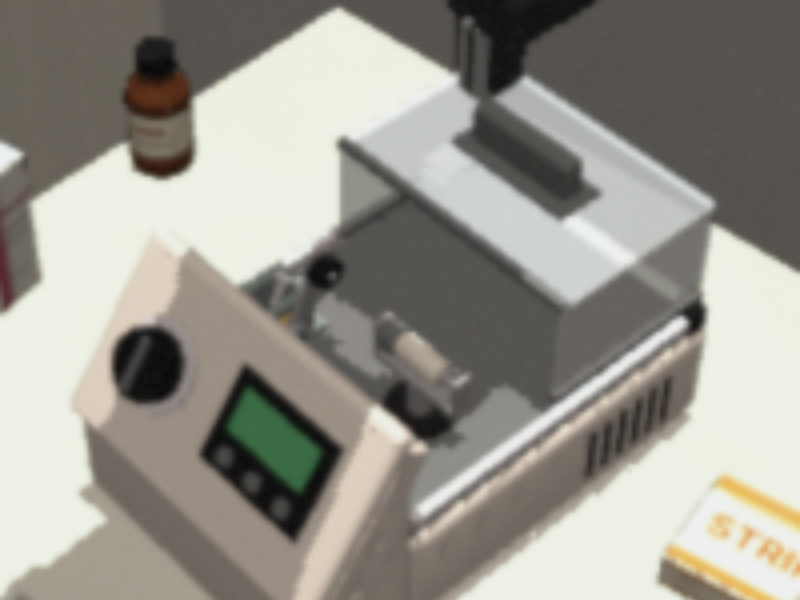

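The hood is fully back: its roof edge is clear of the switch and the roller at crop (325,270) stands free. Next I go down behind the roller.

```bash
python3 -m inch '[[0,20,12,0,0,0,0],[0,40.7,25,0,0,0.2,0],[0,40.7,25,0,0,0.2,0],[0,40.7,25,30,0,0.2,0],[0,40.7,25,60,0,0.2,0],[0,40.7,25,80,0,0.2,0],[0,40.7,25,89,0,0.2,0],[0,40.7,25,89,0,0.2,0]]'; python3 -c "
from h import *
where()"
```

```text
clock: 6.45
tool_pos: [0.511, 0.1093, 0.1079]
eef_rot: [-0.142, -3.134, 0.0]
contact_force: [-0.1, 0.3, 0.1]
finger_gap: 0.001
grip_force: 0.0
6.45 mixer mm [  5.4  25.7 107.9] F mixer [-0.2  0.2  0.1] gap 0.0008732216704968773
```

```bash
python3 -m inch '[[0,2,0,0,0,0,0],[0,4,0,0,0,0,0],[0,6,0,0,0,0,0],[0,8,0,0,0,0,0],[0,10,0,0,0,0,0],[0,12,0,0,0,0,0],[0,14,0,0,0,0,0],[0,16,0,0,0,0,0],[0,16,0,0,0,0,0]]'; python3 -c "
from h import *
where()"
```

```text
clock: 7.58
tool_pos: [0.4949, 0.1111, 0.1084]
eef_rot: [-0.141, -3.135, -0.0]
contact_force: [2.1, -0.5, -0.6]
finger_gap: -0.001
grip_force: 1.3
7.58 mixer mm [-10.7  26.  108.4] F mixer [ 2.1 -0.3 -0.6] gap -0.0008356998032436322
```

```bash
python3 -m inch '[[0,1,0,0,0,0,0],[0,1,0,0,0,0,0]]'; python3 -c "
from h import *
where()"
```

```text
clock: 7.82
tool_pos: [0.494, 0.1111, 0.1084]
eef_rot: [-0.141, -3.135, -0.0]
contact_force: [3.3, -0.2, -1.2]
finger_gap: -0.001
grip_force: 1.4
7.83 mixer mm [-11.7  26.  108.4] F mixer [ 3.3  0.1 -1.2] gap -0.0008909224871495302
```

```bash
python3 -m inch '[[0,1,0,0,0,0,0],[0,1,0,0,0,0,0]]'; python3 -c "
from h import *
where()"
```

```text
clock: 8.07
tool_pos: [0.4929, 0.1112, 0.1084]
eef_rot: [-0.141, -3.135, -0.0]
contact_force: [2.9, 0.1, 0.6]
finger_gap: -0.001
grip_force: 1.5
8.07 mixer mm [-12.8  26.  108.4] F mixer [2.9 0.4 0.6] gap -0.001161386727119323
```

```bash
python3 -m inch '[[0,1,0,0,0,0,0],[0,1,0,0,0,0,0]]'|grep -E 'force|tool'
```

```text
tool_pos: [0.4919, 0.1113, 0.1084]
contact_force: [2.2, 0.2, 0.5]
grip_force: 1.6
```

```bash
python3 -m inch '[[0,1,0,0,0,0,0],[0,1,0,0,0,0,0]]'|grep -E 'force|tool'
```

```text
tool_pos: [0.4909, 0.1114, 0.1084]
contact_force: [4.2, -0.2, -1.0]
grip_force: 1.7
```

```bash
python3 -m inch '[[0,1,0,0,0,0,0],[0,1,0,0,0,0,0]]'|grep -E 'force|tool'
```

```text
tool_pos: [0.4899, 0.1115, 0.1084]
contact_force: [3.5, -0.6, -0.7]
grip_force: 1.8
```

Grip force rises smoothly by 0.1 N per mm, so there has been no click yet.

```bash
python3 -m inch '[[0,1,0,0,0,0,0],[0,1,0,0,0,0,0]]'|grep -E 'force|tool'
```

```text
tool_pos: [0.489, 0.1116, 0.1084]
contact_force: [4.0, -0.5, -0.4]
grip_force: 1.9
```

```bash
python3 -m inch '[[0,1,0,0,0,0,0],[0,1,0,0,0,0,0]]'|grep -E 'force|tool'
```

```text
tool_pos: [0.488, 0.1117, 0.1084]
contact_force: [4.1, -0.6, 0.7]
grip_force: 2.0
```

```bash
python3 -m inch '[[0,1,0,0,0,0,0],[0,1,0,0,0,0,0]]'|grep -E 'force|tool'
```

```text
tool_pos: [0.487, 0.1117, 0.1084]
contact_force: [3.6, -1.4, -0.2]
grip_force: 2.1
```

```bash
python3 -m inch '[[0,1,0,0,0,0,0],[0,1,0,0,0,0,0]]'|grep -E 'force|tool'
```

```text
tool_pos: [0.486, 0.1119, 0.1084]
contact_force: [4.2, -0.5, -0.2]
grip_force: 2.2
```

```bash
python3 -m inch '[[0,1,0,0,0,0,0],[0,1,0,0,0,0,0]]'|grep -E 'force|tool'
```

```text
tool_pos: [0.485, 0.1119, 0.1084]
contact_force: [4.4, -1.3, 0.1]
grip_force: 2.3
```

```bash
python3 -m inch '[[0,1,0,0,0,0,0],[0,1,0,0,0,0,0]]'|grep -E 'force|tool'
```

```text
tool_pos: [0.484, 0.1121, 0.1084]
contact_force: [4.3, 0.0, -0.4]
grip_force: 2.4
```

```bash
python3 -m inch '[[0,1,0,0,0,0,0],[0,1,0,0,0,0,0]]'|grep -E 'force|tool'
```

```text
tool_pos: [0.483, 0.1121, 0.1084]
contact_force: [4.8, -1.1, -0.2]
grip_force: 2.5
```

```bash
python3 -m inch '[[0,1,0,0,0,0,0],[0,1,0,0,0,0,0]]'|grep -E 'force|tool'
```

```text
tool_pos: [0.4821, 0.1122, 0.1084]
contact_force: [5.7, -0.2, -0.3]
grip_force: 2.6
```

```bash
python3 -m inch '[[0,1,0,0,0,0,0],[0,1,0,0,0,0,0]]'|grep -E 'force|tool'
```

```text
tool_pos: [0.481, 0.1123, 0.1084]
contact_force: [3.3, -0.4, 0.9]
grip_force: 1.8
```

The grip force dropped from 2.6 to 1.8 N, which is the click. I hold here briefly and check the pointer.

```bash
python3 -m inch '[[0,0,0,0,0,0,0],[0,0,0,0,0,0,0]]'|grep -E 'force|tool'; python3 -c "
from h import *
a,_=env.snapshot('scene');b,_=env.snapshot('top'); 
o=cv2.imread('pics/scene0.png')[...,::-1];t=cv2.imread('pics/top0.png')[...,::-1]
f=lambda i,r,c: cv2.resize(i[r:r+40,c:c+50],(400,300),interpolation=cv2.INTER_CUBIC)
r=np.vstack([np.hstack([f(o,240,270),f(a,240,270)]),np.hstack([f(t,235,285),f(b,235,285)])]);save('pics/p1.png',r)
P=O+RM.apply(np.array([[-35,50,100]])/1000);print(proj('scene',P),proj('top',P))"
```

```text
tool_pos: [0.4809, 0.1123, 0.1083]
contact_force: [2.6, -0.4, -1.0]
grip_force: 1.7
[[286.69437487 260.69056056]] [[298.520302   259.33127592]]
```

View pics/p1.png

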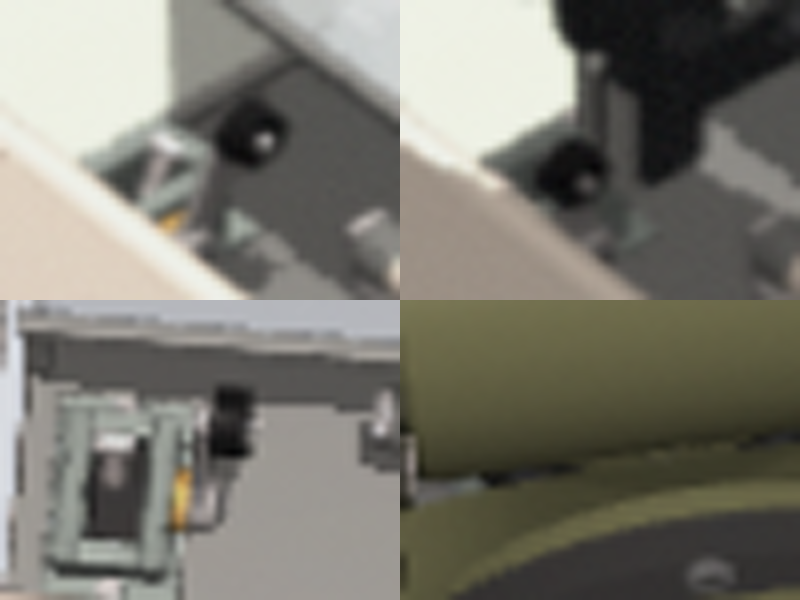

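After the push the roller sits well forward against the fingertip, at crop (570,170). The pointer that stood at crop (165,165) before is no longer upright, which fits the force drop. Next I back off and check the reset.

```bash
python3 -m inch '[[0,-4,0,0,0,0,0],[0,-9,0,0,0,0,0],[0,-15,0,0,0,0,0],[0,-22,0,0,0,0,0],[0,-29,0,0,0,0,0],[0,-31,0,0,0,0,0],[0,-31,0,0,0,0,0],[0,-31,0,0,0,0,0]]'|grep -E 'force|tool'; python3 -c "
from h import *
where()
a,_=env.snapshot('scene')
f=lambda i,r,c: cv2.resize(i[r:r+40,c:c+50],(500,400),interpolation=cv2.INTER_CUBIC)
save('pics/p2.png',f(a,240,270));to(98,0,200)"
```

```text
tool_pos: [0.5117, 0.1095, 0.1082]
contact_force: [0.1, 0.7, 0.9]
grip_force: 0.0
12.43 mixer mm [  6.1  26.  108.2] F mixer [0.  0.7 0.9] gap -0.0016706913905670255
shift mm [-91.6 -26.  -92. ] turn deg [-0.  -0.2  0. ]
```

View pics/p2.png

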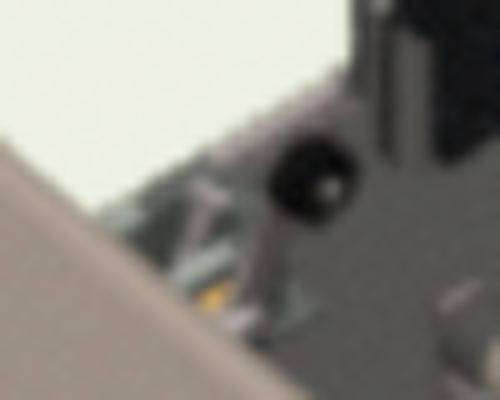

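The roller has sprung back to crop (315,180), its rest place, and the pointer leans to the rear again at (205,200). The finger is clear. Next I go up and behind the grip.

```bash
python3 -m inch '[[0,0,0,-30,0,0,0],[0,0,0,-60,0,0,0],[0,0,0,-92,0,0,0],[0,-40,-13,-92,0,0,0],[0,-80,-26,-92,0,-0.2,0],[0,-94,-26,-92,0,-0.2,0],[0,-94,-26,-92,0,-0.2,0],[0,-94,-26,-65,0,-0.2,0],[0,-94,-26,-40,0,-0.2,0],[0,-94,-26,-40,0,-0.2,0]]'; python3 -c "
from h import *
where()"
```

```text
clock: 13.72
tool_pos: [0.6019, 0.0754, 0.1466]
eef_rot: [-0.14, -3.135, 0.001]
contact_force: [-0.0, -0.4, 0.1]
finger_gap: -0.003
grip_force: 0.0
13.72 mixer mm [ 99.    0.2 146.6] F mixer [ 0.  -0.4  0.1] gap -0.002547317562149627
```

```bash
python3 -m inch '[[0,4,0,0,0,0,0],[0,10,0,0,0,0,0],[0,17,0,0,0,0,0],[0,24,0,0,0,0,0],[0,31,0,0,0,0,0],[0,38,0,0,0,0,0],[0,45,0,0,0,0,0],[0,52,0,0,0,0,0],[0,58,0,0,0,0,0],[0,64,0,0,0,0,0]]'; python3 -m inch '[[0,5,0,0,0,0,0],[0,10,0,0,0,0,0],[0,15,0,0,0,0,0],[0,20,0,0,0,0,0],[0,25,0,0,0,0,0],[0,30,0,0,0,0,0],[0,33,0,0,0,0,0]]'; python3 -c "
from h import *
where()"
```

```text
clock: 14.98
tool_pos: [0.5404, 0.0809, 0.1493]
eef_rot: [0.141, 3.134, 0.001]
contact_force: [9.9, -1.3, -1.4]
finger_gap: 0.001
grip_force: 4.6
clock: 15.85
tool_pos: [0.5083, 0.0838, 0.1494]
eef_rot: [0.141, 3.132, 0.001]
contact_force: [15.8, -2.7, -6.0]
finger_gap: 0.002
grip_force: 8.0
15.85 mixer mm [  5.1   0.  149.4] F mixer [15.9 -1.3 -6. ] gap 0.0023768363408806347
```

```bash
python3 -m inch '[[0,2,0,0,0,0,0],[0,4,0,0,0,0,0],[0,5,0,0,0,0,0]]'|grep -E 'force|tool'
```

```text
tool_pos: [0.5035, 0.0842, 0.1494]
contact_force: [16.5, -1.5, -5.7]
grip_force: 8.1
```

```bash
python3 -m inch '[[0,1,0,0,0,0,0],[0,2,0,0,0,0,0]]'|grep -E 'force|tool'
```

```text
tool_pos: [0.5024, 0.0843, 0.1495]
contact_force: [27.9, -1.9, -12.6]
grip_force: 14.0
```

The stop shows at the expected place. I back off, lift clear and check.

```bash
python3 -m inch '[[0,-8,0,0,0,0,0],[0,-15,0,0,0,0,0],[0,-15,0,-40,0,0,0],[0,-15,0,-80,0,0,0],[0,-40,120,-100,0,0,0],[0,-40,180,-100,0,0,0],[0,-40,240,-100,0,0,0],[0,-40,240,-100,0,0,0]]'|grep -E 'force|tool'; python3 -c "
from h import *
where()
for c in('scene','top'):
    a,d=env.snapshot(c);save(f'pics/{c}9.png',a)
    P=cloud(c,np.ones_like(d,bool),d);P=RM.inv().apply(P-O)*1000
    Q=P[(abs(P[:,1])<35)&(P[:,2]>154)&(P[:,2]<164)&(abs(P[:,0])<100)];print(len(Q),np.median(Q,0),Q.min(0),Q.max(0))
    for n in ['bottle_amber','carton_bond','bottle_clear','carton_strips']:
        for s in env.silhouettes(c,n)[:1]: print(n,np.round(np.median(cloud(c,s['region'],d),0),3))
a=cv2.imread('pics/scene9.png');cv2.imwrite('pics/f.png',cv2.resize(a[200:350,200:400],(800,600),interpolation=cv2.INTER_CUBIC))"
```

```text
tool_pos: [0.561, 0.3222, 0.2482]
contact_force: [0.7, -1.6, -0.6]
grip_force: 0.0
17.48 mixer mm [ 36.  242.2 248.2] F mixer [ 0.8 -1.5 -0.6] gap 0.0008054996237231911
221 [-20.16585888  -1.95791127 159.50416538] [-24.87961996 -30.93134736 154.13948689] [-12.02785187  28.80888976 163.44399892]
bottle_amber [0.563 0.312 0.045]
carton_bond [0.435 0.303 0.058]
bottle_clear [ 0.46  -0.094  0.042]
carton_strips [ 0.554 -0.097  0.021]
282 [-17.36136258  -0.41125166 159.68603881] [-23.0507488  -29.27115846 154.16048928] [-10.70925557  30.12085406 163.36175044]
bottle_clear [ 0.467 -0.084  0.048]
carton_strips [ 0.562 -0.091  0.022]
```

View pics/f.png

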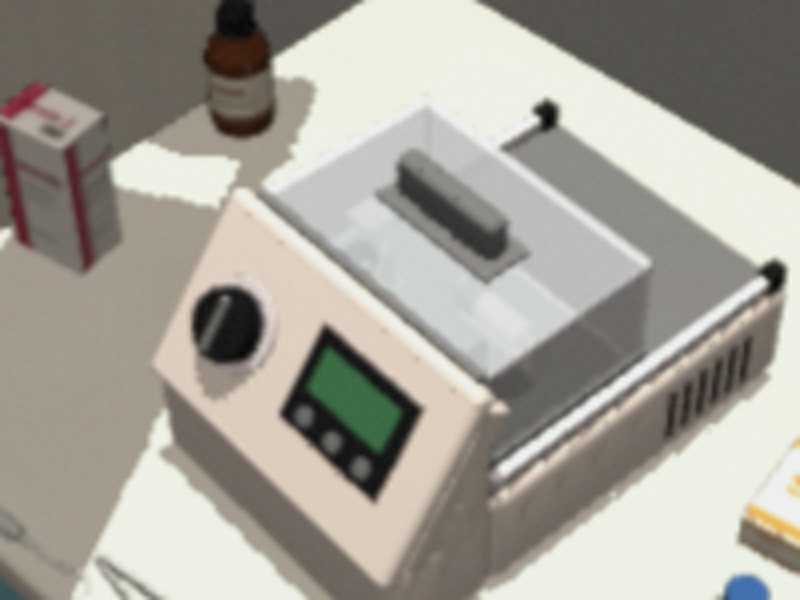

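The hood is shut against the wall: the grip measures x = -17.4 mm in the top view. The roller shows pushed forward at crop (365,250), and the bystanders have not moved.

```bash
python3 -c "
from h import *
print(env.hand_in())"
```

```text
the job is handed in; nothing more can be done
None
```

I handed the job in: hood slid fully back, switch clicked (seen as the force drop) and sprung back, hood shut with the roller held forward, bystanders unmoved; the pointer under the shut hood was not seen directly, and no verdict came back.

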